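Dial open the padlock of the pigment chest and take it off the hasp

TASK

The pigment chest is shut by a brass dial padlock and all but the last number is already dialled in: turn the dial on clockwise, click by click, until its white line stands at the red mark on the shackle side, without running on past the mark. Then pull the shackle fully open, slip the lock off the staple without forcing it, and finish holding it up in the gripper, still open and roughly level with the dial upward, at least 10 cm clear above the chest's top. Leave everything else on the chest and the table where it is.

Things in the scene. Friction and masses are not known exactly. Their poses are not given: they have to be found in the camera images.
- chest: Fixed wooden chest, 320 mm (its x) by 360 mm (its y), flat top 85 mm above the table. Origin: centre of its underside; x away from its front, z up. The front of its top (x -160 to -13 mm) is a fixed deck, behind it a hinged flap that the hasp keeps shut.
- tray_floor (a point): Middle of the floor of the steel tray on the deck in which the lock lies flat, dial up; 88 mm above the table, floor 133 by 70 mm along the chest's x and y. Turned-up sides, inner faces 31 mm either side of this point in y, 3 mm thick, tops only 6 mm above the floor, keep the lock from twisting; dialling can still leave it up to 10 degrees askew: square it before pulling. Axes as the chest's.
- staple (a point): Centre of the staple's opening: upright fixed loop of 6 mm steel rod across the chest's x axis, at chest x = -35, y = +15 mm; opening 18 mm wide, from 2 to 20 mm above the tray floor, top of the loop 26 mm above it. The flat hasp strap around its foot is 2 mm thick and reaches 5.5 mm in front of it. Point 13 mm above the tray floor. Axes as the chest's.
- lock_center (a point): Centre of the padlock's brass body, 54 mm (its x) by 52 mm (its y) by 26 mm high; about 0.4 kg in all. x: out along the shackle's legs (nearly the chest's x), z: up through the dial. Its centre starts 36 to 46 mm in front of the staple. Pulled to the front while shut it stops at 50 mm (bow against staple); with the dial on the mark the pull draws the shackle, fully open at 75 mm.
- short_leg_tip (a point): Tip of the short shackle leg (at lock y = +15 mm), which passes through the staple; shut, it sits 5 mm inside the body. Fully open, a 20 mm gap lies between it and the body's front face: push the lock forward again until its centre is 34 to 43 mm in front of the staple (38 is best), the tip has then passed the loop, the loop stands in the gap, and the lock lifts straight up.
- bow (a point): Middle of the shackle's bow, 8 mm steel rod; shut, it lies 57 mm from lock_center along the lock's x. Legs at lock y = -15 mm (long, never leaves the body) and +15 mm (short), at half the body's height.
- shackle (a joint): How far the shackle is drawn out of the lock's body, m: 0 shut, 0.025 fully open. Free, it slides with about 2 N of friction and stays where it is left.
- knob (a point): Middle of the dial's black ribbed round knob, 28 mm in diameter, 15 mm high, on the lock's upright axis, 23.4 mm above lock_center; its top is 7.6 mm higher. Below it a black dial plate, 43 mm in diameter, its top 2.8 mm above the body's top. A white line runs from the axis over knob and plate.
- dial_line (a point): Point on the white line, on the dial plate, 17.5 mm from the dial's axis. It turns with the dial; at the mark it lies straight out from the axis towards the bow (lock's +x), beside the red mark on the body's rim.
- dial (a joint): Angle of the dial, rad: 0 with the white line at the red mark (lock's +x), growing anticlockwise from above. Starts between 0.9 and 2.7. A click every 0.524 rad (30 degrees), one of them at 0; 0.05 N m carries it over, and let go it settles in the nearest. Only at 0 is the shackle free; elsewhere it gives 1 to 2 mm and stops.
- ink_bottle: Bystander: amber ink jar, 48 mm in diameter, 62 mm high, on the chest's deck left of the tray. Origin: centre of its underside.
- nib_tin: Bystander: round metal tin, 60 mm in diameter, 20 mm high, on the chest's deck right of the tray. Origin: centre of its underside.
- pen_rest: Bystander: wooden block 75 x 50 x 18 mm on the chest's flap. Origin: centre of its underside.
- bone_folder: Bystander: flat white strip 150 x 22 x 5 mm on the chest's flap. Origin: centre of its underside.
- ink_dish: Bystander: small glass bowl, 80 mm in diameter, 32 mm high, on the table to the right. Origin: centre of its underside.
- quill_pot: Bystander: round earthenware pot, 124 mm in diameter, 90 mm high, with feathers up to 290 mm high, on the table to the left. Origin: centre of its underside.
- wood_slice: Bystander: slice of wood 100 x 85 x 22 mm on the table to the left. Origin: centre of its underside.
Mind the look-alikes: they are no part of the job. Leave any blue or green look-alike of the part that bears lock_center alone.

How it is judged:
By the outcome, as a careful person would: the job done as asked, in the order asked, and still so for the second after the job is handed in, while the arm keeps its last pose, push and grip.
It also fails if it takes over 64 s, if anything falls off the work surface, if the arm or the gripper's body presses on something with over 40 N, if the wrist force passes 120 N, or if a joint passes its speed limit or range.

ROBOT

A 6-joint arm with a two-finger parallel gripper is mounted at the origin on the work surface. World frame = base frame: x ahead of the robot, y to its left, z up, the work surface at z = 0. Lengths are in m, angles in rad, forces in N, time in s.
With the tool pointing down it reaches from about 0.35 to 0.85 m from the base axis. Payload 8.1 kg.
Tool frame: the origin (TCP) lies on the centre line of the jaws, within the pads' length; the fingertips stand 14 mm ahead of it and the grasp point (between the pads) lies 5 mm behind it (robot.tcp_to_tips is the z of the fingertips in the tool frame, in m); z points along the fingers, y is the line along which they close (so a half turn about z gives the same grasp; the last joint's range is limited). The gripper opens to 85 mm and grips with 20 to 120 N. Pads are 22 mm wide; open, the fingers measure 114 mm over their backs; the gripper's body (76 mm by 85 mm) begins 54 mm behind the grasp point. The pads swing forward as they close: fully open they stand 13 mm farther back than shut.
Start: joints at [1.043, 0.13, 1.488, -0, 1.523, -0.085], TCP at [0.257, 0.542, 0.217] pointing down, gripper open.
Joint ranges: [-2.96, 2.96], [-0.89, 2.26], [0.02, 2.5], [-1.34, 4.48], [0, 2.73], [-2.66, 2.66]. Speed limits (rad/s): [2.39, 2.39, 2.79, 3.14, 3.14, 3.14].

INTERFACE

Orientations are given as a 3x3 rotation matrix whose columns are the frame's x, y, z axes.
In Python, from plant import robot gives the robot as it stands.
- The arm moves only by the tool jog_arm, never from a script. Its argument "increments" is a list of rows, each an object with "grip": the gripper command: -1 is shut, 1 is fully open, values between are in proportion; "travel": the shift along the tool's x, y, z in mm, a list of three; "spin": the turn about the tool's z in rad. A call has 1 to 8 rows; each row shifts and turns the commanded pose from where the row before left it, along the tool's axes as they then stand; what a row does not reach is not made up. A row lasts 1/12 s, in which the tool goes at most 41.7 mm and 7.16 degrees, less where a joint would pass 70% of its speed; a pose out of reach is approached as far as the arm can. A call is refused whole if a number of a shift passes 41.7 or a number of a turn 0.125, either way. A call with a gripper value outside its range is refused whole. The fingers move at their own pace and stop on an object; "force" is the grip in N (left out, the last holds). Time passes only in rows, so rows that do not move let the fingers close. It gives the time, the measured TCP pose, the force, the opening and the grip force at its end, in the units of the state.
- robot.sense(): the state, without advancing time (a new reading comes with each control period).
- robot.read_camera(name): name is "scene" or "top" or "wrist"; returns the picture (400x640x3 uint8, red, green, blue); there is no depth.
- robot.camera_info(name): a dict with "fx", "fy", "cx", "cy" (pixels), "origin" and "rotation" of the camera in the world. Camera axes: x right, y up, looking along -z (the intrinsics and any distortion apply to the point x, -y, -z); pixel columns grow to the right and rows downward; lengths in m; the calibration is good to about 2 mm. A picture is of the moment at which its call begins: read the wrist's pose just before it. camera_info takes no time and is no camera call; for the wrist camera it gives the pose at the moment of the call.
- robot.close_job(): hands the job in; it is judged then, once.
The state is a dict: "clock": time; "joint_pos": joint angles; "joint_vel": joint speeds; "joint_efforts": joint torques, N m; "ee_pos": TCP position; "orientation": TCP orientation; "wrist_force": force on the tool from outside, world axes, zero at the start; "torque": the same for the moment, N m; "grip_width": finger opening in m; "grip_force": force on a finger pad.
Only numpy, scipy, OpenCV 4.12 (cv2) and the standard library are available. Lean on these libraries where they do the work, as an engineer would, in place of code of your own. Each camera call takes 0.05 s, during which the arm holds its last target. There are 200 camera calls.

## Working session

There is one attempt and no reset: what is moved stays moved. The work goes in short steps, Python scripts to look and compute and a tool call to move; the robot and the scene stay as the last step left them, time stands still between calls to the robot, and variables do not carry over. Pictures are saved under pics/ and viewed, at most 10 in all, crops included, and the job is handed in when it is done.

Besides the shell and the picture viewer there is one more tool, called by a JSON object that holds its "name" and its "arguments". jog_arm: Moves the arm, as the interface text tells. Its arguments: {"type":"object","properties":{"increments":{"type":"array"},"force":{"type":"number"}},"required":["increments"]}

```bash
mkdir -p pics; ls; cat > h.py <<'E'
import numpy as np, cv2
from plant import robot
np.set_printoptions(precision=4,suppress=True)
def ray(info,u,v):
    d=np.array([(u-info['cx'])/info['fx'],-(v-info['cy'])/info['fy'],-1.])
    return np.array(info['origin']),np.array(info['rotation'])@d
def onplane(info,u,v,z):
    o,d=ray(info,u,v); return o+d*(z-o[2])/d[2]
def proj(info,p):
    c=np.array(info['rotation']).T@(np.array(p)-info['origin'])
    return info['cx']+info['fx']*c[0]/-c[2], info['cy']+info['fy']*c[1]/c[2]
def shot(n,f):
    i=robot.camera_info(n); im=robot.read_camera(n)[:,:,::-1].copy(); cv2.imwrite('pics/'+f,im); return i,im
E
python3 - <<'E'
from h import *
for n in('top','wrist'):
    i,im=shot(n,n+'0.png'); print(n,i)
s=robot.sense(); print(s)
a=cv2.imread('pics/top0.png');b=cv2.imread('pics/wrist0.png')
E
```

```text
pics
top {'fx': 464.6119335341069, 'fy': 464.6119335341069, 'cx': 322.32690957540035, 'cy': 197.08288370928466, 'origin': array([0.2177, 0.0161, 1.945 ]), 'rotation': array([[-0.0161,  0.9851, -0.1711],
       [-0.9999, -0.0167, -0.0024],
       [-0.0052,  0.171 ,  0.9853]])}
wrist {'fx': 343.1792621894978, 'fy': 343.1792621894978, 'cx': 314.7268906165281, 'cy': 199.44931848583434, 'origin': array([0.1854, 0.5761, 0.3722]), 'rotation': array([[ 0.4287, -0.8594, -0.2787],
       [ 0.9035,  0.4071,  0.1344],
       [-0.002 , -0.3094,  0.9509]])}
{'clock': 0.1, 'joint_pos': array([ 1.0426,  0.1311,  1.4892,  0.    ,  1.523 , -0.0854]), 'joint_vel': array([ 0.0009, -0.0004, -0.0025,  0.0022,  0.0002, -0.0007]), 'joint_efforts': array([  0.002 , -57.0949, -50.1943,  -0.0001,   0.0081,   0.    ]), 'ee_pos': array([0.2568, 0.5417, 0.2164]), 'orientation': array([[-0.9036,  0.4285, -0.0009],
       [ 0.4285,  0.9036, -0.0015],
       [ 0.0002, -0.0017, -1.    ]]), 'wrist_force': array([ 0.84  ,  0.3675, -0.3061]), 'torque': array([ 0.0148,  0.0092, -0.0024]), 'grip_force': 0.0, 'grip_width': 0.0851864050838556}
```

View pics/top0.png

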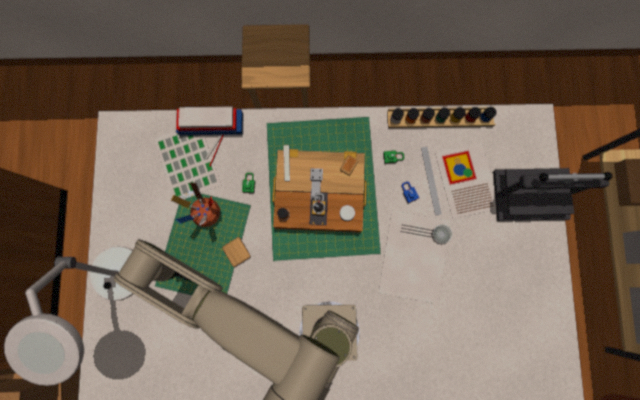

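The top view shows the chest around pixels (275–367, 150–232), with the lock in the tray at about (318, 205). The green and blue locks off the chest are look-alikes.

```bash
python3 - <<'E'
from h import *
i=robot.camera_info('top'); im=cv2.imread('pics/top0.png')
print(onplane(i,318,205,.12))
for c in [(276,151),(366,151),(275,230),(364,233)]: print(onplane(i,*c,.085))
cv2.imwrite('pics/c0.png',cv2.resize(im[140:245,260:380],None,fx=5,fy=5,interpolation=cv2.INTER_CUBIC))
E
```

```text
[0.5029 0.0383 0.12  ]
[0.7374 0.2091 0.085 ]
[ 0.7309 -0.1629  0.085 ]
[0.4097 0.2128 0.085 ]
[ 0.3918 -0.144   0.085 ]
```

View pics/c0.png

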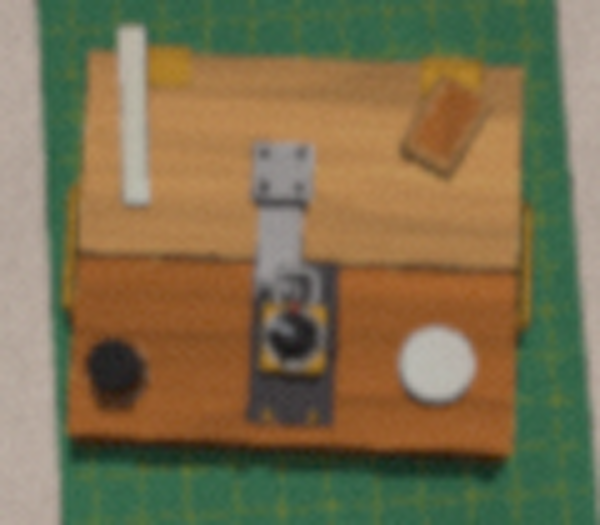

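The crop shows the chest nearly square to the world, with the padlock dial at (292, 335) and the line pointing up and left. I'll move over the lock for a wrist view.

{"name": "jog_arm", "arguments": {"increments": [{"grip": 1, "travel": [-26, -22, -10], "spin": 0}, {"grip": 1, "travel": [-26, -22, -10], "spin": 0}, {"grip": 1, "travel": [-26, -22, -10], "spin": 0}, {"grip": 1, "travel": [-26, -22, -10], "spin": 0}, {"grip": 1, "travel": [-26, -22, -10], "spin": 0}, {"grip": 1, "travel": [-26, -22, -5], "spin": 0}, {"grip": 1, "travel": [-26, -22, 0], "spin": 0}, {"grip": 1, "travel": [-26, -22, 0], "spin": 0}]}}

```text
clock: 0.77
ee_pos: [0.37, 0.2925, 0.2727]
orientation: [[-0.904, 0.428, 0.001], [0.428, 0.904, 0.0], [-0.0, 0.0, -1.0]]
wrist_force: [0.4, 0.5, -0.6]
grip_width: 0.0854
grip_force: 0.0
```

{"name": "jog_arm", "arguments": {"increments": [{"grip": 1, "travel": [-26, -22, 0], "spin": 0}, {"grip": 1, "travel": [-26, -22, 0], "spin": 0}, {"grip": 1, "travel": [-26, -22, 0], "spin": 0}, {"grip": 1, "travel": [-26, -22, 0], "spin": 0}, {"grip": 1, "travel": [-26, -22, 0], "spin": 0}, {"grip": 1, "travel": [-26, -22, 0], "spin": 0}, {"grip": 1, "travel": [-26, -22, 0], "spin": 0}, {"grip": 1, "travel": [0, 0, 0], "spin": 0}]}}

```text
clock: 1.43
ee_pos: [0.4694, 0.0719, 0.2717]
orientation: [[-0.902, 0.433, -0.0], [0.433, 0.902, -0.002], [-0.001, -0.002, -1.0]]
wrist_force: [0.7, 0.4, 0.6]
grip_width: 0.0854
grip_force: 0.0
```

```bash
python3 - <<'E'
from h import *
i,im=shot('wrist','w1.png'); s=robot.sense(); print(s['clock'],s['ee_pos'],s['joint_pos'],s['orientation'],i['origin'],robot.tcp_to_tips)
p=proj(i,[.503,.038,.115]);print(p)
E
```

```text
1.4833 [0.4685 0.0742 0.2718] [ 0.0494 -0.2299  1.7384 -0.0006  1.6342 -1.074 ] [[-0.9016  0.4326 -0.0011]
 [ 0.4326  0.9016 -0.0006]
 [ 0.0007 -0.001  -1.    ]] [0.398  0.1068 0.4275] 0.014
(np.float64(298.56864448930884), np.float64(221.2012097373794))
```

View pics/w1.png

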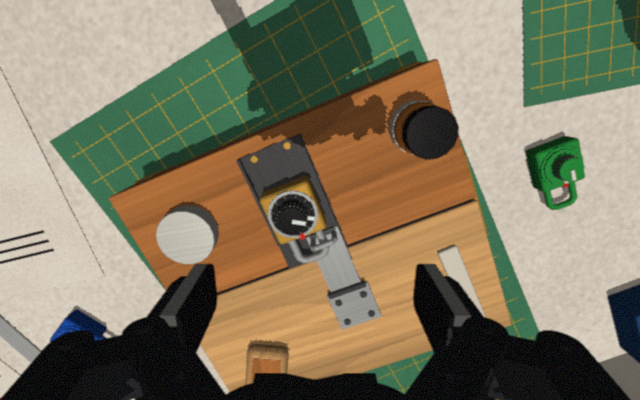

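The wrist view shows the lock at about (295, 215), its red mark at (302, 237), and the white line pointing right and down to about (312, 222). I'll zoom in and measure.

```bash
python3 - <<'E'
from h import *
im=cv2.imread('pics/w1.png')
c=im[125:275,220:400]
cv2.imwrite('pics/c1.png',cv2.resize(c,None,fx=4,fy=4,interpolation=cv2.INTER_CUBIC))
E
```

```text
(no output)
```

View pics/c1.png

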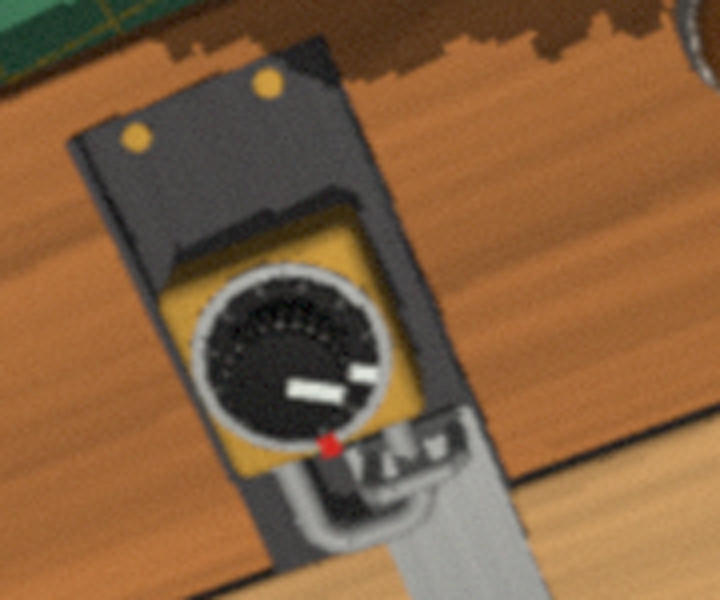

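The crop puts the plate ring centre at image pixel (292.5, 214.3), the red mark at (302.8, 236.5) and the plate line at (311, 218.5). The seam between deck and flap gives the chest's yaw.

```bash
python3 - <<'E'
from h import *
i=dict(fx=343.1792621894978,fy=343.1792621894978,cx=314.7268906165281,cy=199.44931848583434)
j=robot.camera_info('wrist'); print(j['origin'])
f=lambda x,y,z:onplane(j,220+x/4,125+y/4,z)
c=f(290,357,.1165); r=f(331,446,.114); l=f(364,374,.1168)
print('c',c,'r',r,'l',l)
A=lambda d:np.degrees(np.arctan2(d[1],d[0]))
print('mark ang',A(r-c),np.linalg.norm((r-c)[:2]),'line',A(l-c),np.linalg.norm((l-c)[:2]),'dial',A(l-c)-A(r-c))
a=f(195,598,.085);b=f(720,410,.085); print('seam',a,b,'yaw',A(a-b)+90,A(b-a)+90)
s1=f(137,138,.088);s2=f(268,83,.088);print('screws',s1,s2,A(s2-s1)-90)
t1=f(165,290,.114);t2=f(420,410,.114);t3=f(242,476,.114);print(A(t3-t1),A(t2-t3)-90,np.linalg.norm(t2-t3),np.linalg.norm(t3-t1))
st=f(405,395,.114),f(455,410,.114);print(st, f(352,545,.101))
t=im=None
top=dict(np.load('x.npz')) if 0 else robot.camera_info('top')
print(proj(top,c))
E
```

```text
[0.3973 0.1088 0.4276]
c [0.4925 0.0388 0.1165] r [0.5188 0.0368 0.114 ] l [0.5041 0.0531 0.1168]
mark ang -4.377670859406701 0.02635199810330163 line 50.90164777459629 0.018380559874628846 dial 55.27931863400299
seam [ 0.5554 -0.0252  0.085 ] [0.5659 0.1294 0.085 ] yaw -3.8843892449329616 176.11561075506705
screws [0.4324 0.0242 0.088 ] [0.4343 0.0601 0.088 ] -3.067256860128836
-6.540473494482562 -3.724074485623902 0.04794938073706848 0.05181178118081544
(array([0.5144, 0.0593, 0.114 ]), array([0.5233, 0.0687, 0.114 ])) [0.5519 0.0262 0.101 ]
(np.float64(317.9017585932135), np.float64(207.72955304165416))
```

{"name": "jog_arm", "arguments": {"increments": [{"grip": 0.3, "travel": [-10, -6, 20], "spin": 0}, {"grip": 0.3, "travel": [-10, -6, 25], "spin": 0}, {"grip": 0.3, "travel": [-10, -6, 25], "spin": 0}, {"grip": 0.3, "travel": [-9, -5, 25], "spin": 0}, {"grip": 0.3, "travel": [0, 0, 15], "spin": 0}, {"grip": 0.3, "travel": [0, 0, 0], "spin": 0}, {"grip": 0.3, "travel": [0, 0, 0], "spin": 0}]}}

```text
clock: 2.07
ee_pos: [0.4923, 0.0402, 0.1616]
orientation: [[-0.904, 0.428, -0.003], [0.428, 0.904, 0.0], [0.003, -0.001, -1.0]]
wrist_force: [0.3, 0.1, 0.7]
grip_width: 0.0553
grip_force: 0.0
```

```bash
cat >> h.py <<'E'
def view(f,scale=1):
    i,im=shot('wrist',f); s=robot.sense(); print(s['clock'],s['ee_pos'],'j6',s['joint_pos'][5],'w',s['grip_width'],'F',s['wrist_force'],'org',i['origin']); return i,im,s
E
python3 - <<'E'
from h import *
i,im,s=view('w2.png')
print(s['orientation'])
print('lock c guess px',proj(i,[.493,.037,.1165]),proj(i,[.493,.037,.132]))
E
```

```text
2.1167 [0.4934 0.0402 0.163 ] j6 -1.1513598282514783 w 0.05552812802825654 F [ 0.7468  0.7007 -0.48  ] org [0.4212 0.0743 0.3176]
[[-0.9039  0.4277  0.    ]
 [ 0.4277  0.9039  0.0003]
 [ 0.0001  0.0003 -1.    ]]
lock c guess px (np.float64(310.3204890074163), np.float64(223.64367001531934)) (np.float64(309.9719232112478), np.float64(233.5213293175657))
```

View pics/w2.png

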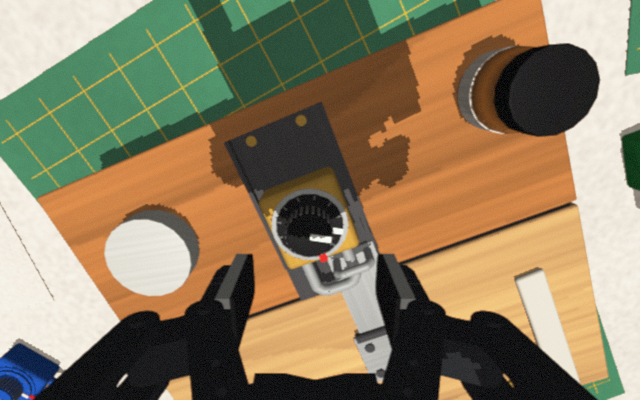

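The ring centre sits at about (310, 223), matching the projected guess to under 1 mm. The white line is at about (322, 238) and the fingers straddle the dial. I'll descend and grip the knob gently.

{"name": "jog_arm", "arguments": {"increments": [{"grip": 0.3, "travel": [-1, -3, 14], "spin": 0}, {"grip": 0.3, "travel": [0, 0, 14], "spin": 0}, {"grip": 0.3, "travel": [0, 0, 0], "spin": 0}, {"grip": 0.3, "travel": [0, 0, 0], "spin": 0}, {"grip": -0.2, "travel": [0, 0, 0], "spin": 0}, {"grip": -0.6, "travel": [0, 0, 0], "spin": 0}, {"grip": -0.6, "travel": [0, 0, 0], "spin": 0}, {"grip": -0.6, "travel": [0, 0, 0], "spin": 0}], "force": 30}}

```text
clock: 2.78
ee_pos: [0.4935, 0.0363, 0.1352]
orientation: [[-0.904, 0.428, 0.001], [0.428, 0.904, -0.0], [-0.001, 0.001, -1.0]]
wrist_force: [0.0, -0.1, -0.1]
grip_width: 0.0171
grip_force: 0.0
```

```bash
python3 - <<'E'
from h import *
s=robot.sense(); print({k:s[k] for k in s if k not in('joint_vel','joint_efforts')})
E
```

```text
{'clock': 2.7833, 'joint_pos': array([-0.0303, -0.1034,  1.876 ,  0.    ,  1.3677, -1.1583]), 'ee_pos': array([0.4935, 0.0363, 0.1352]), 'orientation': array([[-0.9036,  0.4284,  0.0013],
       [ 0.4284,  0.9036, -0.    ],
       [-0.0012,  0.0005, -1.    ]]), 'wrist_force': array([ 0.0125, -0.065 , -0.0519]), 'torque': array([ 0.0066, -0.0062, -0.0042]), 'grip_force': 0.0, 'grip_width': 0.017108950069486054}
```

```bash
python3 - <<'E'
from h import *
i,im,s=view('w3.png')
print(proj(i,[.493,.037,.1165]),proj(i,[.493,.037,.132]))
cv2.imwrite('pics/c3.png',cv2.resize(im[150:390,180:480],None,fx=2.5,fy=2.5))
E
```

```text
2.8333 [0.4934 0.0363 0.135 ] j6 -1.158329408395996 w 0.017411754487247764 F [ 0.5112 -0.0724 -1.3734] org [0.4218 0.0705 0.291 ]
(np.float64(315.11781024624275), np.float64(236.52222040037844)) (np.float64(315.16138719724984), np.float64(249.04678536840453))
```

View pics/c3.png

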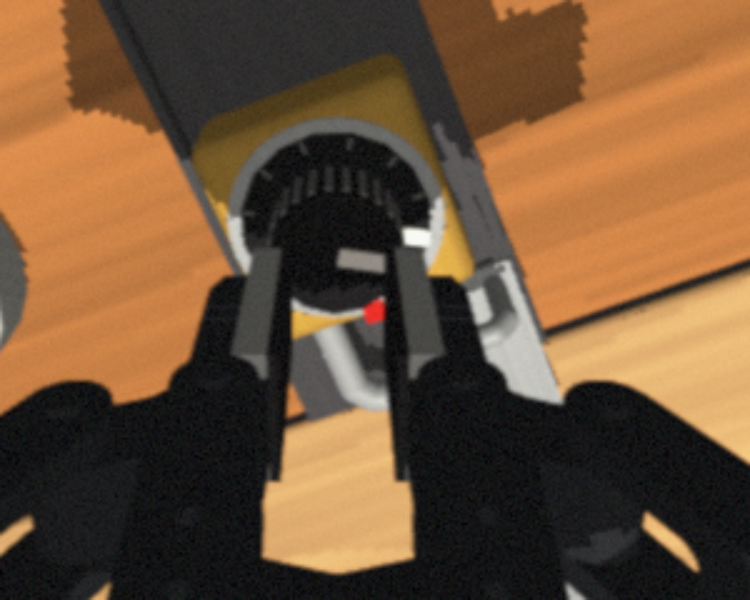

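The crop shows the fingers closed above the knob at 17 mm, with the knob centred between them and its top just below the tips. The tips sit further back than I assumed, so I'll open, go down 9 mm and close again.

{"name": "jog_arm", "arguments": {"increments": [{"grip": 0.1, "travel": [0, 0, 0], "spin": 0}, {"grip": 0.1, "travel": [0, 0, 0], "spin": 0}, {"grip": 0.1, "travel": [0, 0, 4], "spin": 0}, {"grip": 0.1, "travel": [0, 0, 5], "spin": 0}, {"grip": 0.1, "travel": [0, 0, 0], "spin": 0}, {"grip": -0.6, "travel": [0, 0, 0], "spin": 0}, {"grip": -0.6, "travel": [0, 0, 0], "spin": 0}, {"grip": -0.6, "travel": [0, 0, 0], "spin": 0}]}}

```text
clock: 3.5
ee_pos: [0.4931, 0.0362, 0.1254]
orientation: [[-0.904, 0.428, 0.0], [0.428, 0.904, 0.0], [-0.0, 0.0, -1.0]]
wrist_force: [-0.6, -0.2, 0.8]
grip_width: 0.0173
grip_force: 0.0
```

{"name": "jog_arm", "arguments": {"increments": [{"grip": -0.6, "travel": [0, 0, 2], "spin": 0}, {"grip": -0.6, "travel": [0, 0, 2], "spin": 0}, {"grip": -0.6, "travel": [0, 0, 0], "spin": 0}]}}

```text
clock: 3.75
ee_pos: [0.4928, 0.0363, 0.1209]
orientation: [[-0.904, 0.428, -0.001], [0.428, 0.904, 0.0], [0.001, -0.0, -1.0]]
wrist_force: [-0.5, 0.1, -0.9]
grip_width: 0.0173
grip_force: 0.0
```

```bash
python3 - <<'E'
from h import *
i,im,s=view('w4.png')
print(proj(i,[.493,.037,.1165]),proj(i,[.493,.037,.132]),proj(i,s['ee_pos']))
cv2.imwrite('pics/c4.png',cv2.resize(im[150:390,180:480],None,fx=2.5,fy=2.5))
E
```

```text
3.8 [0.4928 0.0362 0.1211] j6 -1.1583719267085852 w 0.017413310379864006 F [-0.1553 -0.2951  0.0915] org [0.4213 0.0704 0.2768]
(np.float64(315.8920754459997), np.float64(249.24300254158754)) (np.float64(315.9843324049505), np.float64(263.91049606983444)) (np.float64(314.36964083088344), np.float64(253.59868216831256))
```

View pics/c4.png

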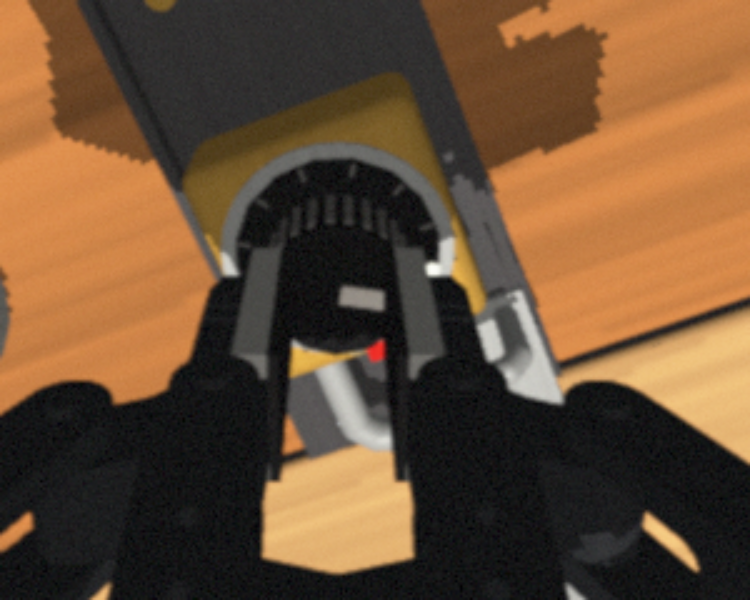

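```bash
python3 - <<'E'
from h import *
i=robot.camera_info('wrist');s=robot.sense();R=np.array(s['orientation'])
for z in range(-50,20,5):
    print(z,[np.round(proj(i,s['ee_pos']+R@np.array([x,y,z*1e-3])),0) for x in(.011,-.011) for y in(-.0087,.0087)])
E
```

```text
-50 [array([290., 290.]), array([339., 290.]), array([291., 341.]), array([337., 341.])]
-45 [array([291., 283.]), array([338., 283.]), array([292., 332.]), array([337., 332.])]
-40 [array([291., 275.]), array([337., 275.]), array([293., 324.]), array([336., 324.])]
-35 [array([292., 269.]), array([336., 269.]), array([293., 316.]), array([335., 316.])]
-30 [array([293., 263.]), array([335., 263.]), array([294., 309.]), array([335., 309.])]
-25 [array([294., 257.]), array([335., 257.]), array([295., 302.]), array([334., 302.])]
-20 [array([294., 252.]), array([334., 252.]), array([295., 295.]), array([333., 295.])]
-15 [array([295., 247.]), array([334., 247.]), array([296., 289.]), array([333., 289.])]
-10 [array([296., 242.]), array([333., 242.]), array([296., 283.]), array([332., 283.])]
-5 [array([296., 238.]), array([332., 238.]), array([297., 278.]), array([332., 278.])]
0 [array([297., 233.]), array([332., 233.]), array([297., 273.]), array([331., 273.])]
5 [array([297., 229.]), array([331., 229.]), array([298., 268.]), array([331., 268.])]
10 [array([298., 226.]), array([331., 226.]), array([298., 263.]), array([330., 263.])]
15 [array([298., 222.]), array([331., 222.]), array([299., 259.]), array([330., 259.])]
```

The tips are still above the knob, level with it in the image at about crop (285–395, 250), with no contact. I'll keep probing down in small steps.

{"name": "jog_arm", "arguments": {"increments": [{"grip": -0.6, "travel": [0, 0, 2], "spin": 0}, {"grip": -0.6, "travel": [0, 0, 0], "spin": 0}]}}

```text
clock: 3.97
ee_pos: [0.4929, 0.0362, 0.119]
orientation: [[-0.904, 0.428, -0.0], [0.428, 0.904, 0.0], [0.0, -0.0, -1.0]]
wrist_force: [0.6, -0.3, -0.5]
grip_width: 0.017
grip_force: 0.0
```

{"name": "jog_arm", "arguments": {"increments": [{"grip": -0.6, "travel": [0, 0, 2], "spin": 0}, {"grip": -0.6, "travel": [0, 0, 0], "spin": 0}]}}

```text
clock: 4.13
ee_pos: [0.4935, 0.0362, 0.1183]
orientation: [[-0.904, 0.428, 0.001], [0.428, 0.904, -0.0], [-0.001, 0.0, -1.0]]
wrist_force: [-1.7, -0.0, 6.2]
grip_width: 0.017
grip_force: 3.2
```

Contact with the knob's top came at TCP z ≈ 0.1185, so at this opening the tips stand about 13 mm behind the TCP. I'll back off, open, go down to about 0.107 and grip.

{"name": "jog_arm", "arguments": {"increments": [{"grip": -0.6, "travel": [0, 0, -6], "spin": 0}, {"grip": 0.1, "travel": [0, 0, 0], "spin": 0}, {"grip": 0.1, "travel": [0, 0, 0], "spin": 0}, {"grip": 0.1, "travel": [0, 0, 8], "spin": 0}, {"grip": 0.1, "travel": [0, 0, 8], "spin": 0}, {"grip": -0.6, "travel": [0, 0, 0], "spin": 0}, {"grip": -0.6, "travel": [0, 0, 0], "spin": 0}, {"grip": -0.6, "travel": [0, 0, 0], "spin": 0}]}}

```text
clock: 4.8
ee_pos: [0.4922, 0.0363, 0.1063]
orientation: [[-0.904, 0.428, -0.002], [0.428, 0.904, 0.0], [0.002, -0.001, -1.0]]
wrist_force: [-0.2, -0.5, -5.7]
grip_width: 0.0265
grip_force: 29.8
```

Knob gripped (26.5 mm). I'll turn it clockwise about 55°.

{"name": "jog_arm", "arguments": {"increments": [{"grip": -0.6, "travel": [0, 0, 0], "spin": 0.12}, {"grip": -0.6, "travel": [0, 0, 0], "spin": 0.12}, {"grip": -0.6, "travel": [0, 0, 0], "spin": 0.12}, {"grip": -0.6, "travel": [0, 0, 0], "spin": 0.12}, {"grip": -0.6, "travel": [0, 0, 0], "spin": 0.12}, {"grip": -0.6, "travel": [0, 0, 0], "spin": 0.12}, {"grip": -0.6, "travel": [0, 0, 0], "spin": 0.12}, {"grip": -0.6, "travel": [0, 0, 0], "spin": 0.12}]}}

```text
clock: 5.47
ee_pos: [0.4925, 0.0363, 0.1068]
orientation: [[-0.161, 0.987, -0.001], [0.987, 0.161, 0.0], [0.0, -0.001, -1.0]]
wrist_force: [-0.3, -0.8, -3.7]
grip_width: 0.0264
grip_force: 29.9
```

{"name": "jog_arm", "arguments": {"increments": [{"grip": -0.6, "travel": [0, 0, 0], "spin": 0}, {"grip": -0.6, "travel": [0, 0, 0], "spin": 0}]}}

```text
clock: 5.63
ee_pos: [0.4926, 0.0363, 0.1069]
orientation: [[-0.171, 0.985, -0.001], [0.985, 0.171, 0.0], [0.0, -0.001, -1.0]]
wrist_force: [0.0, -0.1, -4.7]
grip_width: 0.0264
grip_force: 29.9
```

```bash
python3 - <<'E'
from h import *
i,im,s=view('w5.png'); print(s['torque'],s['grip_width'],s['orientation'])
print(proj(i,s['ee_pos']*[1,1,0]+[0,0,.1165]))
cv2.imwrite('pics/c5.png',cv2.resize(im[150:390,180:480],None,fx=2.5,fy=2.5))
E
```

```text
5.6833 [0.4927 0.0362 0.107 ] j6 -0.20274779661492398 w 0.026572330410186938 F [ 0.0679  0.0449 -3.7976] org [0.4795 0.1147 0.2627]
[-0.0389  0.0184 -0.0212] 0.026572330410186938 [[-0.1715  0.9852 -0.0009]
 [ 0.9852  0.1715  0.    ]
 [ 0.0002 -0.0008 -1.    ]]
(np.float64(314.4215859200285), np.float64(263.0997664487374))
```

View pics/c5.png

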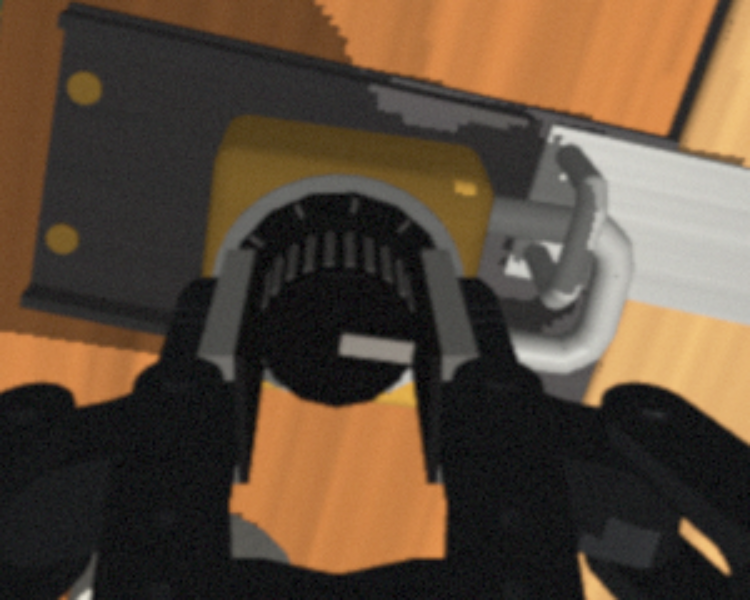

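The knob has turned: its white line runs crop (340, 340)→(412, 350) and the lock body's far edge runs (250, 116)→(470, 144). The red mark is hidden behind the right finger, so I'll work out the relative angle.

```bash
python3 - <<'E'
from h import *
i=robot.camera_info('wrist')
f=lambda x,y,z:onplane(i,180+x/2.5,150+y/2.5,z)
A=lambda d:np.degrees(np.arctan2(d[1],d[0]))
print('line',A(f(412,351,.132)-f(341,344,.132)), 'axis', f(341,344,.132))
print('body top edge(upper)',A(f(470,147,.114)-f(252,117,.114)), f(252,117,.114),f(470,147,.114))
print('body/ base edges',A(f(460,175,.114)-f(240,150,.114)))
print('tray',A(f(560,120,.094)-f(70,8,.094)))
print('screws',A(f(85,88,.088)-f(62,239,.088))-90)
print('bow legs',f(622,280,.101))
E
```

```text
line 3.4569230440449075 axis [0.4943 0.0328 0.132 ]
body top edge(upper) 1.6377580917110348 [0.4722 0.0655 0.114 ] [0.5125 0.0666 0.114 ]
body/ base edges 2.9796118277048653
tray -3.3697398880414284
screws -3.511684779395452
bow legs [0.5535 0.0389 0.101 ]
```

The line is at about +3° and the body at about +2°, so the dial is within a few degrees of the mark. I'll release, rise and look.

{"name": "jog_arm", "arguments": {"increments": [{"grip": 0.1, "travel": [0, 0, 0], "spin": 0}, {"grip": 0.1, "travel": [0, 0, 0], "spin": 0}, {"grip": 0.1, "travel": [0, 0, 0], "spin": 0}, {"grip": 1, "travel": [0, 0, -25], "spin": 0}, {"grip": 1, "travel": [0, 0, -35], "spin": 0}, {"grip": 1, "travel": [0, 0, -35], "spin": 0}, {"grip": 1, "travel": [0, 0, 0], "spin": 0}, {"grip": 1, "travel": [0, 0, 0], "spin": 0}]}}

```text
clock: 6.35
ee_pos: [0.4954, 0.0362, 0.206]
orientation: [[-0.168, 0.986, 0.007], [0.986, 0.168, -0.0], [-0.001, 0.007, -1.0]]
wrist_force: [0.6, 0.2, -0.3]
grip_width: 0.085
grip_force: 0.0
```

```bash
python3 - <<'E'
from h import *
i,im,s=view('w6.png'); np.savez('w6.npz',**i)
u,v=proj(i,[.493,.037,.115]); print(u,v); u0=int(u)-90;v0=int(v)-75; print(u0,v0)
cv2.imwrite('pics/c6.png',cv2.resize(im[v0:v0+150,u0:u0+180],None,fx=4,fy=4,interpolation=cv2.INTER_CUBIC))
E
```

```text
6.4 [0.494  0.0362 0.2037] j6 -0.19906928723695635 w 0.0849330186706233 F [0.8441 0.438  0.042 ] org [0.4812 0.1147 0.3617]
310.7702644279187 196.6549917209644
220 121
```

View pics/c6.png

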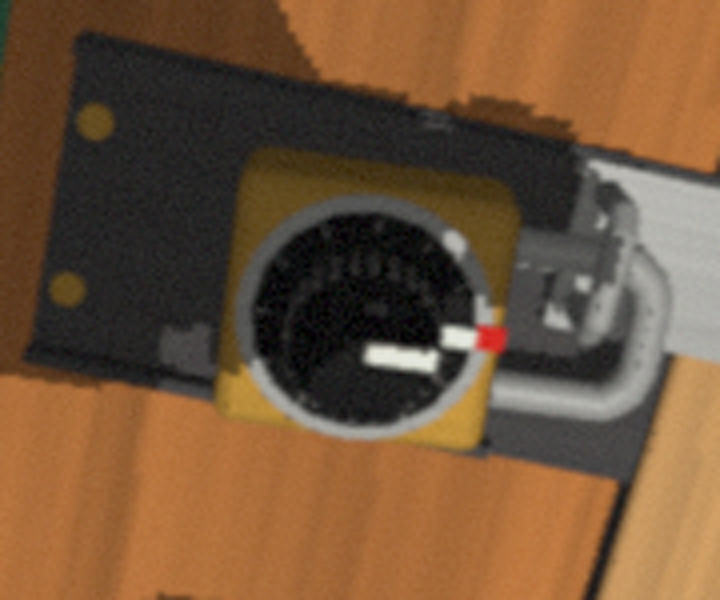

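The white line on the plate, crop (460, 336), now stands at the red mark (491, 338), so the dial is at 0. Next I'll measure the lock's pose for the body grasp.

```bash
python3 - <<'E'
from h import *
i=dict(np.load('w6.npz'))
f=lambda x,y,z:onplane(i,220+x/4,121+y/4,z)
A=lambda d:np.degrees(np.arctan2(d[1],d[0]))
c=f(368,316,.1165);r=f(491,338,.1143)
print('c',c,'ang',A(r-c),'edge',A(f(510,185,.114)-f(262,150,.114)),A(f(480,450,.114)-f(225,415,.114)),f(480,450,.114),f(225,415,.114),f(262,150,.114))
print('tray',A(f(585,142,.094)-f(80,35,.094)),f(585,142,.094),f(35,355,.094),A(f(95,121,.088)-f(67,290,.088))-90)
print('bow',f(655,325,.101))
print('seam',A(f(630,485,.085)-f(585,600,.085))-90)
print('loop top ends',f(605,185,.112),f(600,325,.112))
s=robot.sense();print(s['ee_pos'],A(np.array(s['orientation'])[:,0]))
E
```

```text
c [0.4943 0.035  0.1165] ang -2.8201386856976667 edge 1.4237155435029825 1.0501326012218783 [0.5207 0.0105 0.114 ] [0.4703 0.0096 0.114 ] [0.47   0.0625 0.114 ]
tray -2.36540584873828 [0.5317 0.0705 0.094 ] [0.4289 0.0079 0.094 ] -3.2262383978930558
bow [0.5522 0.0377 0.101 ]
seam -7.0582590546485875
loop top ends [0.5337 0.0662 0.112 ] [0.5388 0.0392 0.112 ]
[0.494  0.0362 0.2037] 99.66598831062477
```

The lock centre is at about (0.495, 0.036). The body is skewed about +1° against the chest's −3.2°. I'll turn the tool square to the chest and come down around the body.

{"name": "jog_arm", "arguments": {"increments": [{"grip": 0.6, "travel": [0, 0, 0], "spin": -0.122}, {"grip": 0.6, "travel": [0, 0, 0], "spin": -0.122}, {"grip": 0.6, "travel": [0, 0, 0], "spin": -0.122}, {"grip": 0.6, "travel": [0, 0, 0], "spin": -0.122}, {"grip": 0.6, "travel": [0, 0, 0], "spin": -0.122}, {"grip": 0.6, "travel": [0, 0, 0], "spin": -0.122}, {"grip": 0.6, "travel": [0, 0, 0], "spin": -0.122}, {"grip": 0.6, "travel": [0, 0, 0], "spin": -0.122}]}}

```text
clock: 7.07
ee_pos: [0.492, 0.0363, 0.2005]
orientation: [[-0.913, 0.408, -0.003], [0.408, 0.913, 0.0], [0.003, -0.001, -1.0]]
wrist_force: [-0.2, -0.6, -0.7]
grip_width: 0.0684
grip_force: 0.0
```

{"name": "jog_arm", "arguments": {"increments": [{"grip": 0.6, "travel": [0, 0, 0], "spin": -0.122}, {"grip": 0.6, "travel": [0, 0, 0], "spin": -0.122}, {"grip": 0.6, "travel": [0, 0, 15], "spin": -0.122}, {"grip": 0.6, "travel": [0, 0, 25], "spin": 0}, {"grip": 0.6, "travel": [0, 0, 25], "spin": 0}, {"grip": 0.6, "travel": [0, 0, 0], "spin": 0}, {"grip": 0.6, "travel": [0, 0, 0], "spin": 0}]}}

```text
clock: 7.65
ee_pos: [0.4908, 0.0363, 0.1349]
orientation: [[-0.998, 0.061, -0.006], [0.061, 0.998, 0.0], [0.006, -0.0, -1.0]]
wrist_force: [0.1, -0.8, 0.4]
grip_width: 0.0685
grip_force: 0.0
```

```bash
python3 - <<'E'
from h import *
i,im,s=view('w7.png'); print(s['orientation'])
print(proj(i,[.495,.036,.114]),[proj(i,[.495+a,.036+b,.114]) for a in(-.027,.027) for b in(-.026,.026)])
cv2.imwrite('pics/c7.png',im[100:400,100:540])
E
```

```text
7.7 [0.4923 0.0363 0.1369] j6 -1.540494577606196 w 0.06875794518193558 F [-0.0224 -1.1255  0.0712] org [0.4126 0.0412 0.2912]
[[-0.9982  0.0607 -0.0022]
 [ 0.0607  0.9982  0.0001]
 [ 0.0022 -0.0001 -1.    ]]
(np.float64(314.48851369365616), np.float64(243.3053229281784)) [(np.float64(263.62269941537517), np.float64(200.57261600457718)), (np.float64(359.5185557903589), np.float64(195.00492958213945)), (np.float64(273.3158730529177), np.float64(287.46816723048016)), (np.float64(361.4650557710466), np.float64(282.7706265581352))]
```

View pics/c7.png

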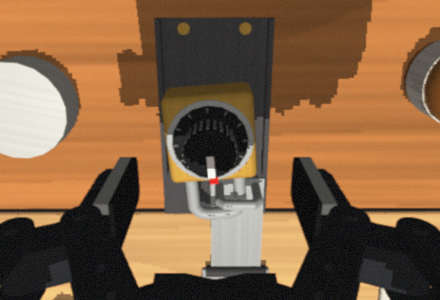

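The lock is centred between the fingers, with line and mark together at crop (212, 180). That was my last picture, so from here I go by readings. I'll descend, watching the force.

{"name": "jog_arm", "arguments": {"increments": [{"grip": 0.6, "travel": [0, 0, 18], "spin": 0}, {"grip": 0.6, "travel": [0, 0, 18], "spin": 0}, {"grip": 0.6, "travel": [0, 0, 3], "spin": 0}, {"grip": 0.6, "travel": [0, 0, 0], "spin": 0}]}}

```text
clock: 8.03
ee_pos: [0.4928, 0.0362, 0.0985]
orientation: [[-0.998, 0.061, -0.001], [0.061, 0.998, 0.0], [0.001, -0.0, -1.0]]
wrist_force: [0.3, 0.6, 0.4]
grip_width: 0.0681
grip_force: 0.0
```

{"name": "jog_arm", "arguments": {"increments": [{"grip": 0.6, "travel": [0, 0, 4], "spin": 0}, {"grip": 0.6, "travel": [0, 0, 4], "spin": 0}, {"grip": 0.6, "travel": [0, 0, 0], "spin": 0}]}}

```text
clock: 8.28
ee_pos: [0.4934, 0.0362, 0.0908]
orientation: [[-0.998, 0.061, 0.001], [0.061, 0.998, -0.0], [-0.001, -0.0, -1.0]]
wrist_force: [-0.5, 0.2, -0.4]
grip_width: 0.068
grip_force: 0.0
```

{"name": "jog_arm", "arguments": {"increments": [{"grip": 0.6, "travel": [0, 0, 3], "spin": 0}, {"grip": 0.6, "travel": [0, 0, 3], "spin": 0}, {"grip": 0.6, "travel": [0, 0, 0], "spin": 0}]}}

```text
clock: 8.53
ee_pos: [0.4928, 0.0362, 0.0839]
orientation: [[-0.998, 0.061, -0.001], [0.061, 0.998, 0.0], [0.001, -0.0, -1.0]]
wrist_force: [0.6, 0.5, -0.0]
grip_width: 0.0684
grip_force: 0.0
```

{"name": "jog_arm", "arguments": {"increments": [{"grip": 0.6, "travel": [0, 0, 2], "spin": 0}, {"grip": 0.4, "travel": [0, 0, 0], "spin": 0}, {"grip": 0.3, "travel": [0, 0, 0], "spin": 0}, {"grip": 0.2, "travel": [0, 0, 0], "spin": 0}, {"grip": 0.1, "travel": [0, 0, 0], "spin": 0}, {"grip": 0, "travel": [0, 0, 0], "spin": 0}, {"grip": 0, "travel": [0, 0, 0], "spin": 0}], "force": 40}}

```text
clock: 9.12
ee_pos: [0.4933, 0.0359, 0.0829]
orientation: [[-0.998, 0.061, 0.0], [0.061, 0.998, -0.001], [-0.0, -0.001, -1.0]]
wrist_force: [-3.4, -3.4, 6.2]
grip_width: 0.0516
grip_force: 40.6
```

```bash
cat > m.py <<'E'
from h import *
import sys
i,im,s=view(sys.argv[1]); print(s['torque'],s['grip_force'])
b,g,r=[im[...,k].astype(int) for k in range(3)]
m=((r>120)&(g<60)&(b<60)).astype('uint8'); n,_,st,ce=cv2.connectedComponentsWithStats(m)
for k in range(1,n):
    if 4<st[k,4]<400: print('red',st[k],onplane(i,*ce[k],.1143+float(sys.argv[2])))
m=((r>150)&(abs(r-g)<25)&(abs(r-b)<35)).astype('uint8'); m[:180]=0;m[320:]=0;m[:,:270]=0;m[:,370:]=0
n,_,st,ce=cv2.connectedComponentsWithStats(m)
for k in range(1,n):
    if st[k,4]>8: print('white',st[k],onplane(i,*ce[k],.12+float(sys.argv[2])))
E
python3 m.py w8.png 0
```

```text
9.1667 [0.4933 0.0359 0.0829] j6 -1.5403649197142761 w 0.05122256037886543 F [-2.4037 -2.8146  5.7623] org [0.4141 0.0409 0.2387]
[-0.5919  0.4403 -0.0442] 40.601121936924756
white [270 313   7   7  27] [0.5022 0.018  0.12  ]
white [354 313  11   7  16] [0.5044 0.0537 0.12  ]
```

Body gripped square (51.6 mm). I'll pull it to the front.

{"name": "jog_arm", "arguments": {"increments": [{"grip": 0, "travel": [2, 0, 0], "spin": 0}, {"grip": 0, "travel": [4, 0, 0], "spin": 0}, {"grip": 0, "travel": [4, 0, 0], "spin": 0}, {"grip": 0, "travel": [3, 0, 0], "spin": 0}, {"grip": 0, "travel": [3, 0, 0], "spin": 0}, {"grip": 0, "travel": [0, 0, 0], "spin": 0}]}}

```text
clock: 9.67
ee_pos: [0.4773, 0.0373, 0.083]
orientation: [[-0.998, 0.061, 0.002], [0.061, 0.998, -0.0], [-0.002, 0.0, -1.0]]
wrist_force: [3.5, -1.0, 3.5]
grip_width: 0.0514
grip_force: 41.9
```

{"name": "jog_arm", "arguments": {"increments": [{"grip": 0, "travel": [3, 0, 0], "spin": 0}, {"grip": 0, "travel": [3, 0, 0], "spin": 0}, {"grip": 0, "travel": [3, 0, 0], "spin": 0}, {"grip": 0, "travel": [0, 0, 0], "spin": 0}]}}

```text
clock: 10.0
ee_pos: [0.4684, 0.0377, 0.0829]
orientation: [[-0.998, 0.061, 0.002], [0.061, 0.998, -0.0], [-0.002, -0.0, -1.0]]
wrist_force: [2.7, -1.0, 4.6]
grip_width: 0.0516
grip_force: 42.2
```

The shackle is drawing out with about 3 N of resistance. I'll continue to the stop.

{"name": "jog_arm", "arguments": {"increments": [{"grip": 0, "travel": [3, 0, 0], "spin": 0}, {"grip": 0, "travel": [2, 0, 0], "spin": 0}, {"grip": 0, "travel": [1, 0, 0], "spin": 0}, {"grip": 0, "travel": [0, 0, 0], "spin": 0}]}}

```text
clock: 10.33
ee_pos: [0.4627, 0.0381, 0.0829]
orientation: [[-0.998, 0.061, 0.002], [0.061, 0.998, -0.0], [-0.002, 0.0, -1.0]]
wrist_force: [5.2, -1.2, 2.3]
grip_width: 0.0516
grip_force: 41.9
```

{"name": "jog_arm", "arguments": {"increments": [{"grip": 0, "travel": [1, 0, 0], "spin": 0}, {"grip": 0, "travel": [1, 0, 0], "spin": 0}, {"grip": 0, "travel": [0, 0, 0], "spin": 0}]}}

```text
clock: 10.58
ee_pos: [0.4611, 0.0382, 0.0829]
orientation: [[-0.998, 0.061, 0.003], [0.061, 0.998, -0.0], [-0.003, 0.0, -1.0]]
wrist_force: [6.5, -0.6, 2.2]
grip_width: 0.0517
grip_force: 41.7
```

{"name": "jog_arm", "arguments": {"increments": [{"grip": 0, "travel": [1, 0, 0], "spin": 0}, {"grip": 0, "travel": [0, 0, 0], "spin": 0}]}}

```text
clock: 10.75
ee_pos: [0.4609, 0.0382, 0.083]
orientation: [[-0.998, 0.061, 0.004], [0.061, 0.998, -0.0], [-0.004, 0.0, -1.0]]
wrist_force: [11.2, -0.8, -1.9]
grip_width: 0.0513
grip_force: 42.0
```

{"name": "jog_arm", "arguments": {"increments": [{"grip": 0, "travel": [1, 0, 0], "spin": 0}, {"grip": 0, "travel": [0, 0, 0], "spin": 0}]}}

```text
clock: 10.92
ee_pos: [0.4608, 0.0382, 0.0831]
orientation: [[-0.998, 0.061, 0.006], [0.061, 0.998, -0.0], [-0.006, 0.0, -1.0]]
wrist_force: [16.7, -0.7, -6.1]
grip_width: 0.0512
grip_force: 42.1
```

```bash
python3 - <<'E'
from h import *
s=robot.sense();print(s['ee_pos'],s['wrist_force'],s['orientation'][2])
E
```

```text
[0.4608 0.0382 0.0831] [16.7028 -0.6925 -6.1339] [-0.0062  0.0003 -1.    ]
```

That is the hard stop (17 N) at 75 mm, so the shackle is fully open. I'll push forward about 37 mm (39.5 mm commanded, to make up the lag).

{"name": "jog_arm", "arguments": {"increments": [{"grip": 0, "travel": [-3, 0, 0], "spin": 0}, {"grip": 0, "travel": [-4, 0, 0], "spin": 0}, {"grip": 0, "travel": [-4, 0, 0], "spin": 0}, {"grip": 0, "travel": [-4, 0, 0], "spin": 0}, {"grip": 0, "travel": [-4, 0, 0], "spin": 0}, {"grip": 0, "travel": [0, 0, 0], "spin": 0}]}}

```text
clock: 11.42
ee_pos: [0.4759, 0.0376, 0.0829]
orientation: [[-0.998, 0.061, -0.004], [0.061, 0.998, 0.001], [0.004, 0.0, -1.0]]
wrist_force: [-7.9, -0.4, 15.2]
grip_width: 0.0514
grip_force: 44.5
```

{"name": "jog_arm", "arguments": {"increments": [{"grip": 0, "travel": [-4, 0, 0], "spin": 0}, {"grip": 0, "travel": [-4, 0, 0], "spin": 0}, {"grip": 0, "travel": [-4, 0, 0], "spin": 0}, {"grip": 0, "travel": [-4, 0, 0], "spin": 0}, {"grip": 0, "travel": [-4, 0, 0], "spin": 0}, {"grip": 0, "travel": [0, 0, 0], "spin": 0}, {"grip": 0, "travel": [0, 0, 0], "spin": 0}]}}

```text
clock: 12.0
ee_pos: [0.4958, 0.0365, 0.0829]
orientation: [[-0.998, 0.061, -0.003], [0.061, 0.998, 0.001], [0.003, 0.0, -1.0]]
wrist_force: [-5.5, 1.5, 14.5]
grip_width: 0.0516
grip_force: 44.4
```

{"name": "jog_arm", "arguments": {"increments": [{"grip": 0, "travel": [-2, 0, -0.5], "spin": 0}, {"grip": 0, "travel": [0, 0, -0.5], "spin": 0}, {"grip": 0, "travel": [0, 0, -1], "spin": 0}, {"grip": 0, "travel": [0, 0, 0], "spin": 0}]}}

```text
clock: 12.33
ee_pos: [0.4975, 0.0362, 0.0832]
orientation: [[-0.998, 0.061, -0.003], [0.061, 0.998, 0.0], [0.003, 0.0, -1.0]]
wrist_force: [-1.1, 0.4, -3.8]
grip_width: 0.0515
grip_force: 42.8
```

{"name": "jog_arm", "arguments": {"increments": [{"grip": 0, "travel": [0, 0, -2], "spin": 0}, {"grip": 0, "travel": [0, 0, -2], "spin": 0}, {"grip": 0, "travel": [0, 0, 0], "spin": 0}]}}

```text
clock: 12.58
ee_pos: [0.4988, 0.0359, 0.0882]
orientation: [[-0.998, 0.061, -0.001], [0.061, 0.998, 0.0], [0.001, 0.0, -1.0]]
wrist_force: [0.2, -0.5, -5.0]
grip_width: 0.0516
grip_force: 42.6
```

Lifting freely, with just the lock's weight on the wrist. I'll go on in careful steps.

{"name": "jog_arm", "arguments": {"increments": [{"grip": 0, "travel": [0, 0, -2], "spin": 0}, {"grip": 0, "travel": [0, 0, -2], "spin": 0}, {"grip": 0, "travel": [0, 0, 0], "spin": 0}]}}

```text
clock: 12.83
ee_pos: [0.4993, 0.0359, 0.0929]
orientation: [[-0.998, 0.061, 0.001], [0.061, 0.998, -0.0], [-0.001, 0.0, -1.0]]
wrist_force: [0.0, -0.3, -3.9]
grip_width: 0.0517
grip_force: 42.6
```

{"name": "jog_arm", "arguments": {"increments": [{"grip": 0, "travel": [0, 0, -3], "spin": 0}, {"grip": 0, "travel": [0, 0, -3], "spin": 0}, {"grip": 0, "travel": [0, 0, -3], "spin": 0}, {"grip": 0, "travel": [0, 0, 0], "spin": 0}]}}

```text
clock: 13.17
ee_pos: [0.4997, 0.0359, 0.1024]
orientation: [[-0.998, 0.061, 0.001], [0.061, 0.998, -0.0], [-0.001, 0.0, -1.0]]
wrist_force: [0.6, -0.4, -4.5]
grip_width: 0.0513
grip_force: 42.6
```

{"name": "jog_arm", "arguments": {"increments": [{"grip": 0, "travel": [0, 0, -8], "spin": 0}, {"grip": 0, "travel": [0, 0, -14], "spin": 0}, {"grip": 0, "travel": [0, 0, -18], "spin": 0}, {"grip": 0, "travel": [0, 0, -20], "spin": 0}, {"grip": 0, "travel": [0, 0, -20], "spin": 0}, {"grip": 0, "travel": [0, 0, -18], "spin": 0}, {"grip": 0, "travel": [0, 0, -14], "spin": 0}, {"grip": 0, "travel": [0, 0, -8], "spin": 0}]}}

```text
clock: 13.83
ee_pos: [0.5, 0.0358, 0.2243]
orientation: [[-0.998, 0.061, 0.003], [0.061, 0.998, -0.0], [-0.003, 0.0, -1.0]]
wrist_force: [1.7, 0.3, -4.2]
grip_width: 0.0513
grip_force: 42.6
```

{"name": "jog_arm", "arguments": {"increments": [{"grip": 0, "travel": [0, 0, -5], "spin": 0}, {"grip": 0, "travel": [0, 0, 0], "spin": 0}, {"grip": 0, "travel": [0, 0, 0], "spin": 0}, {"grip": 0, "travel": [0, 0, 0], "spin": 0}, {"grip": 0, "travel": [0, 0, 0], "spin": 0}]}}

```text
clock: 14.25
ee_pos: [0.4984, 0.0359, 0.2251]
orientation: [[-0.998, 0.061, -0.002], [0.061, 0.998, 0.0], [0.002, -0.0, -1.0]]
wrist_force: [0.7, 1.2, -4.8]
grip_width: 0.0512
grip_force: 42.6
```

```bash
python3 m.py w9.png .122; python3 - <<'E'
from h import *
im=cv2.imread('pics/w9.png'); i=robot.camera_info('wrist'); s=robot.sense(); R=np.array(s['orientation'])
c=s['ee_pos']+[.0,0,.0]; c[2]=.224
# expected bow pixels for shackle open/shut, brass extents
for e in(0,.025): print(e,[np.round(proj(i,c+np.array([x*.998,-.06*x,0])+[0,y,0])) for x,y in((.057+e,0),(.045+e,-.015),(.027,.015),(.033+e-.025,.015))])
b,g,r=[im[...,k].astype(int) for k in range(3)]
col=im[240:400:6,306:326].mean(1).astype(int); print([(240+6*k,list(v)) for k,v in enumerate(col)])
E
```

```text
14.3 [0.4984 0.0359 0.2253] j6 -1.5407445841957068 w 0.0513443465349839 F [ 0.1679  0.2612 -5.4097] org [0.4196 0.0408 0.3811]
[-0.0201  0.0695  0.0113] 42.60831416817382
red [575 263   3   3   6] [0.5057 0.1592 0.2363]
red [626 362  14  20  90] [0.5724 0.2004 0.2363]
white [270 313   7   7  27] [0.5223 0.0141 0.242 ]
white [354 315  10   5  16] [0.5249 0.0558 0.242 ]
0 [array([315., 345.]), array([287., 328.]), array([343., 297.]), array([344., 265.])]
0.025 [array([315., 380.]), array([288., 365.]), array([343., 297.]), array([343., 306.])]
[(240, [np.int64(99), np.int64(103), np.int64(103)]), (246, [np.int64(17), np.int64(17), np.int64(17)]), (252, [np.int64(22), np.int64(21), np.int64(21)]), (258, [np.int64(15), np.int64(17), np.int64(17)]), (264, [np.int64(28), np.int64(29), np.int64(28)]), (270, [np.int64(27), np.int64(28), np.int64(28)]), (276, [np.int64(30), np.int64(29), np.int64(30)]), (282, [np.int64(12), np.int64(12), np.int64(12)]), (288, [np.int64(16), np.int64(15), np.int64(15)]), (294, [np.int64(16), np.int64(15), np.int64(16)]), (300, [np.int64(14), np.int64(14), np.int64(15)]), (306, [np.int64(15), np.int64(15), np.int64(16)]), (312, [np.int64(15), np.int64(15), np.int64(16)]), (318, [np.int64(62), np.int64(64), np.int64(68)]), (324, [np.int64(74), np.int64(79), np.int64(82)]), (330, [np.int64(76), np.int64(80), np.int64(84)]), (336, [np.int64(78), np.int64(82), np.int64(86)]), (342, [np.int64(76), np.int64(82), np.int64(87)]), (348, [np.int64(117), np.int64(183), np.int64(232)]), (354, [np.int64(126), np.int64(194), np.int64(240)]), (360, [np.int64(108), np.int64(169), np.int64(220)]), (366, [np.int64(97), np.int64(151), np.int64(198)]), (372, [np.int64(114), np.int64(178), np.int64(227)]), (378, [np.int64(68), np.int64(106), np.int64(138)]), (384, [np.int64(16), np.int64(16), np.int64(16)]), (390, [np.int64(18), np.int64(16), np.int64(16)]), (396, [np.int64(18), np.int64(17), np.int64(16)])]
```

```bash
python3 - <<'E'
from h import *
im=cv2.imread('pics/w9.png').astype(int)
def ch(p):
    b,g,r=p
    if max(p)<40: return '#'
    if r-b>60: return 'w'   # wood/brass
    return '+' if r<120 else ('o' if r<180 else 'O')
for v in range(240,400,5): print(v,''.join(ch(im[v,u]) for u in range(240,400,2)))
i,sc=shot('scene','s9.png'); s=robot.sense()
c=np.array([.4984,.0359,.238]);print([np.round(proj(i,c+np.array([x,-.06*x+y,0]))) for x,y in((-.027,0),(.027,0),(.057,0),(.082,0),(.033,.015))], i['origin'])
u,v=map(int,proj(i,c+[.04,0,0]))
for y in range(v-26,v+26): print(y,u-45,''.join(ch(sc[y,x].astype(int)) for x in range(u-45,u+45)))
E
```

```text
240 wwwwwwwwwwwwwwwwwwwwwwwww++++++++++++++++++++++++++wwwwwwwwwwwwwwwwwwwwwwwwwwwww
245 ++++++wwwwwwwwwwwwww++++++++++++++#######++++++++++++++wwwwwwwwwwwww++++++++++++
250 wwwwwwwwwwwwwwwww++++++++###########+#############+++++++++wwwwwwwwwwwwwwwwwwwww
255 w++++++wwwwwww++++++++#++#######################++#####++++++wwwwwww#++++++wwwww
260 +++++#+wwwwww+++++#######################################++++++wwwww+#++++++wwww
265 +++++##+www++++++###############+###++###+#################++++++www###+++++++##
270 ++++###+ww+++++#############+##++###+####++##++##########+++#+++++ww####+++++++#
275 +++####+w+++++##++######+###+##++###++###++##++##+############+++++w#####+++++++
280 ++#####++++++#########+#+##++##++###++###++##++##++#++########++++++######++++++
285 +#######+++++########++++#+++#####################+#+++########+++++#######+++++
290 ########+++++#######++#+#############################++#####++++++++########++++
295 ########++++++++####++###############################+++#######+++++#########+++
300 ########++++++#########################################+######++++++########
[... 6199 characters left out ...]
www+#+o
181 269 ooooooo+++++owwwwwww++++w+++++++++++++++#+++++++++++wwwwwwwwwwwwwwwwwwwwwwwwwwwwwww++++oww
182 269 ooooooooo+wowwww+wwwwwwwww++++++++++++#++++++++++++++wwwwwwwwwwwwwwwwwwwwwwwwwwww++#+owwww
183 269 ooooooooooowoww++wwwwwwwwww++++++++#++#+++++++++####++wwwwwwwwwwwwwwwwwwwwwwwww++#owwwwwww
184 269 ooooooooooooo++owwowwww++ww++++++++++++++++++++++oo++++wwwwwwwwwwwwwwwwwwwwww+++owwwwwwwwo
185 269 oooooooooooow++ww++++++wwwww++++++++++++++++++++oo+++++wwwwwwwwwwwwwwwwwwww+#+owwwwwwwwwww
186 269 oooooooooooo+o++++++++wwww+w++++++++++++#++++++++++++++wwwwwwwwwwwwwwwww++#++wwwwwwwwwwwww
187 269 oooooooooooo+++++++++www+++w++++++++++++++++++++++++++++wwwwwwwwwwwwww++#+owwwwwwwwwwwwwww
```

The text map of the wrist view shows the white line still at the mark. The short leg's tip stands clear of the body at about (350, 355), and the long leg is drawn out with the bow beyond. The lock is held level, its underside about 14 cm above the chest top, so I'm handing in.

```bash
python3 -c "
from plant import robot
print(robot.close_job())"
```

```text
the job is handed in; nothing more can be done
None
```

The dial was turned to the red mark, and the shackle was pulled fully open. The lock came off the staple freely and was handed in held open and level, dial up, about 14 cm above the chest's top.

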